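# Clamp a stretcher bar in the framing jig

### The arm

A 6-joint arm with a two-finger parallel gripper is mounted at the origin on the work surface. World frame = base frame: x ahead of the robot, y to its left, z up, the work surface at z = 0. Lengths are in mm, angles in rad, forces in N, time in s.
With the tool pointing down it reaches from about 350 to 925 mm from the base axis. Payload 6.4 kg.
Tool frame: the origin (TCP) lies midway between the tips of the shut fingers; the grasp point (between the pads) lies 19 mm behind it; z points along the fingers, y is the line along which they close (so a half turn about z gives the same grasp; the last joint's range is limited). The gripper opens to 94 mm and grips with 3 to 60 N. Pads are 16 mm wide; open, the fingers measure 119 mm over their backs; the gripper's body (75 mm by 177 mm) begins 78 mm behind the grasp point.
Start: joints at [1.021, 0.245, 1.558, -0, 1.339, -0.174], TCP at [238.559, 604.652, 205.455] pointing down, gripper open.
Joint ranges: [-3.13, 3.13], [-1.02, 2.26], [0.13, 2.54], [-0.95, 4.09], [0.21, 2.88], [-2.74, 2.74]. Speed limits (rad/s): [2.57, 2.57, 3.14, 3.14, 3.14, 3.14].

### API

Orientations are given as a unit quaternion [w, x, y, z].
In Python, from station import telemetry, read_camera, order gives the robot as it stands.
- The arm moves only by the shell command python3 -m handwheel 'ROWS' [FORCE]. ROWS is JSON, a list of rows, each a list of 7 numbers: the turn, a rotation vector about the tool's x, y, z in rad, then the shift along the tool's x, y, z in cm, then the gripper command: -1 is shut, 1 is fully open, values between are in proportion. A call has 1 to 10 rows; each row is the pose to reach, as a shift and turn from the pose commanded when the call began, along the tool's axes at that moment; what a row does not reach only later rows make up. A row lasts 1/8 s, in which the tool goes at most 62.5 mm and 10.7 degrees, less where a joint would pass 70% of its speed; a pose out of reach is approached as far as the arm can. A call with a gripper value outside its range is refused whole. The fingers move at their own pace and stop on an object; FORCE is the grip in N (left out, the last holds). Time passes only in rows, so rows that repeat a pose let the fingers close. It gives the time, the measured TCP pose, the force, the opening and the grip force at its end, in the units of the state.
- telemetry.sense(): the state, without advancing time (a new reading comes with each control period).
- read_camera(name): name is "side" or "top"; returns a dict with "img" (400x640x3 uint8, red, green, blue), "fx", "fy", "cx", "cy" (pixels), "extrinsics" (4x4, takes a point from camera to world coordinates). Camera axes: x right, y down, z forward; pixel columns grow to the right and rows downward; lengths in mm; the calibration is good to about 2 mm. A picture is of the moment at which its call begins. There is no depth.
- order.hand_in(): hands the job in; it is judged then, once.
The state is a dict: "t": time; "joint_pos": joint angles; "qvel": joint speeds; "joint_efforts": joint torques, N m; "ee_pos": TCP position; "eef_rot": TCP orientation; "contact_force": force on the tool from outside, world axes, zero at the start; "wrist_torque": the same for the moment, N m; "width": opening from 0.0 (shut) to 1.0 (fully open); "grasp_force": force on a finger pad.
Only numpy, scipy, OpenCV 4.12 (cv2) and the standard library are available. Lean on these libraries where they do the work, as an engineer would, in place of code of your own. Each camera call takes 0.05 s, during which the arm holds its last target. There are 200 camera calls.

### The job

Slide the wooden stretcher bar along the channel of the framing jig, under the bridge, until its end is fully home against the end stop. Then tighten the knurled thumbscrew on the bridge clockwise until its pad has seated and holds the bar firmly, stopping soon after you feel the resistance rise: over-tightening dents the soft wood. Let go of everything at the end and leave the other things on the table where they are.

Things in the scene. Friction and masses are not known exactly. Their poses are not given: they have to be found in the camera images.
- jig: Framing jig, fixed: grey laminate board 360 (x) x 170 (y) x 12 mm, origin at the centre of its underside. Along its x runs a channel between two aluminium rails (8 mm high on the board, 10 mm wide, inner faces 41.6 mm apart, x = -160 to 150 mm), floored by the board's top, 12 mm above the table. A 94 mm wide, 30 mm high end stop closes it at x = +150 mm; the bar slides home towards +x.
- stop (a point): middle of the end stop's face that the bar must meet, 24 mm above the table; axes as the jig's: +x points into the stop, z up
- bridge: Dark steel bridge over the channel, frame as the jig's: posts at x = 106 to 130 mm, y = 33 to 47 mm either side; beam 24 x 94 mm on top, 62 to 78 mm above the table. Below it a brass pad (20 mm across) hangs 3 to 9 mm above the bar's height; it sinks 2.9 mm per rad of clockwise turn (seen from above) and meets the bar after about 1.3 to 3 rad, different every time.
- screw_grip (a point): centre of the thumbscrew's knurled steel head (30 mm across, 24 mm high, axis upright), 106 mm above the table. It turns in place and does not sink; its underside is 14 mm above the beam. It drags with 0.2 N m while free; once seated this grows about 0.18 N m per rad: a rise of 0.08 to 0.16 is right, under 0.05 loose, over 0.2 too tight. It stays as it is when let go.
- bar: Loose stretcher bar of pale wood, 180 (x) x 38 (y) x 24 mm (z), about 0.16 kg, lying in the channel with its top 36 mm above the table, 50 to 105 mm short of the end stop; origin at the centre of its underside, x along its length towards the stop
- bar_end (a point): middle of the bar's leading end face, which must meet the stop (half-way up, 12 mm above its underside)
- bar_tail (a point): middle of the bar's other end face (half-way up), where it can be pushed
- key: bystander: small wooden canvas wedge 36 x 18 x 7 mm lying on the jig's board beside the channel
- offcut: bystander: short piece of the same bar, 85 x 38 x 24 mm, on the table
- tin: bystander: paint tin, 100 mm across, 115 mm high
- pot: bystander: white pot, 76 mm across, 85 mm high
- brush: bystander: paint brush lying on the table
- hammer: bystander: hammer lying on the table
- tape: bystander: empty card tape core, 90 mm across, 24 mm high
Not all that is in view belongs to the job. What is shaped like the bar but blue is not meant.

How it is judged (in metres and radians):
On the way:
1. the bar's end is against the stop (within 3 mm) while the pad does not yet press on it (x of bar_end in the frame of stop above -0.003 m and contact force between bridge and bar below 5 N), for 0.2 s.
At the end, for the whole second after the job is handed in: the bar lies in the channel with its end within 3 mm of the stop, at rest, and the thumbscrew's pad presses on it with 15 to 75 N (turning torque about 0.045 to 0.21 N m above the free drag) (x of bar_end in the frame of stop above -0.003 m and z of bar in the frame of jig below 0.015 m and contact force between bridge and bar between 15 and 75 N and linear speed of bar below 0.01 m/s); the robot touches nothing.
It fails at once if over-tightened: the pad presses on the bar with more than 75 N (contact force between bridge and bar above 75 N).
It fails at once if a bystander is shoved more than 30 mm (distance of any of key, offcut, tin, pot, brush, hammer, tape from where it was at the start of the episode above 0.03 m).
It also fails if it takes over 67 s, if anything falls off the work surface, if the arm or the gripper's body presses on something with over 40 N, if the wrist force passes 120 N, or if a joint passes its speed limit or range.

## Working session

There is one attempt and no reset: what is moved stays moved. The work goes in short steps, Python scripts to look and compute and a shell command to move; the robot and the scene stay as the last step left them, time stands still between calls to the robot, and variables do not carry over. Pictures are saved under pics/ and viewed, at most 10 in all, crops included, and the job is handed in when it is done.

```bash
mkdir -p pics; ls; python3 - <<'E'
from station import telemetry, read_camera
import cv2,numpy as np
for n in("top","side"):
    c=read_camera(n); cv2.imwrite(f"pics/{n}0.png",c["img"][:,:,::-1]); print(n,c["fx"],c["fy"],c["cx"],c["cy"],np.round(c["extrinsics"],3).tolist())
print(telemetry.sense())
E
```

```text
pics
top 436.28026367439884 436.28026367439884 323.69714951668175 198.45042080091167 [[-0.022, -0.993, 0.114, 349.885], [-1.0, 0.022, -0.005, -37.184], [0.003, -0.114, -0.993, 1404.236], [0.0, 0.0, 0.0, 1.0]]
side 502.6628311077056 502.6628311077056 317.51765964717777 193.59509794561964 [[0.997, -0.05, 0.057, 427.21], [-0.075, -0.527, 0.847, -1170.065], [-0.012, -0.849, -0.529, 810.219], [0.0, 0.0, 0.0, 1.0]]
{'t': 0.1, 'joint_pos': array([ 1.02087012e+00,  2.45714561e-01,  1.55886672e+00, -2.11510687e-05,
        1.33868956e+00, -1.74101168e-01]), 'qvel': array([-0.00082584, -0.00074976, -0.00383019,  0.00025008,  0.00260203,
        0.00205787]), 'joint_efforts': array([-9.50613794e-04, -4.16914344e+01, -3.15527058e+01,  6.87084370e-02,
        3.09595233e-02, -3.36130961e-05]), 'ee_pos': array([238.29610348, 604.1752846 , 204.48817888]), 'eef_rot': array([-2.87548613e-04,  1.86806108e-01,  9.82396444e-01, -7.88351829e-04]), 'contact_force': array([-0.03353456, -0.36471594,  0.06474074]), 'wrist_torque': array([-0.00700769, -0.03265758,  0.04492878]), 'grasp_force': 0.0, 'width': 1.0008286087569958}
```

View pics/top0.png

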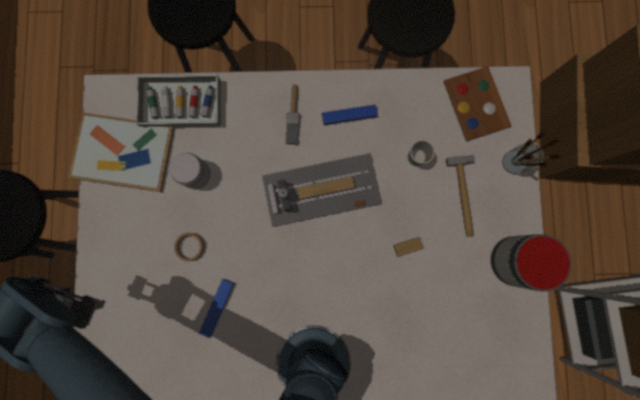

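View pics/side0.png

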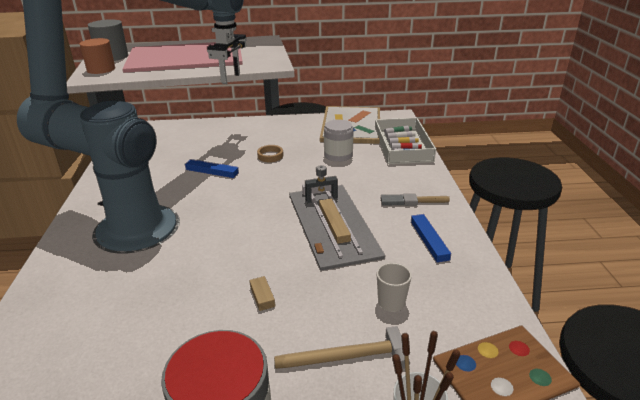

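The top view shows the jig around px (322,189), with its bridge and stop at the left end (about 282,195). Bar candidates in the top view:
- Pale wood in the channel, (325,187): this is the bar. It has the right colour and length and lies between the rails.
- Short pale piece, (408,246): the offcut.
- Blue bars, (349,114) and (217,307): not meant.

I'll confirm this with a crop.

```bash
cat > h.py <<'E'
import numpy as np,cv2
def ray(c,u,v):
    E=np.array(c["extrinsics"]); d=E[:3,:3]@[(u-c["cx"])/c["fx"],(v-c["cy"])/c["fy"],1]; return E[:3,3],d
def onplane(c,u,v,z):
    o,d=ray(c,u,v); return o+d*(z-o[2])/d[2]
def proj(c,P):
    E=np.array(c["extrinsics"]); p=E[:3,:3].T@(np.array(P)-E[:3,3]); return c["fx"]*p[0]/p[2]+c["cx"],c["fy"]*p[1]/p[2]+c["cy"]
E
python3 - <<'E'
from station import read_camera
from h import *
c=read_camera("top"); im=c["img"]; hsv=cv2.cvtColor(im,cv2.COLOR_RGB2HSV)
x0,y0,x1,y1=250,140,395,240
g=cv2.cvtColor(im,cv2.COLOR_RGB2GRAY)[y0:y1,x0:x1]
t,m=cv2.threshold(g,0,255,cv2.THRESH_BINARY_INV|cv2.THRESH_OTSU)
m=cv2.morphologyEx(m,cv2.MORPH_CLOSE,np.ones((15,15)))
k=max(cv2.findContours(m,0,1)[0],key=cv2.contourArea)
hull=cv2.convexHull(k); 
P=np.array([onplane(c,u+x0,v+y0,12)[:2] for u,v in hull[:,0]],np.float32)
print("board",t,cv2.minAreaRect(P))
w=cv2.inRange(hsv,(10,70,70),(25,255,255))[y0:y1,x0:x1]
for k in cv2.findContours(w,0,1)[0]:
    if cv2.contourArea(k)>10:
        P=np.array([onplane(c,u+x0,v+y0,36)[:2] for u,v in k[:,0]],np.float32); print("wood",cv2.boundingRect(k),cv2.minAreaRect(P))
a=cv2.resize(im[y0:y1,x0:x1],None,fx=5,fy=5,interpolation=cv2.INTER_CUBIC)
cv2.imwrite("pics/c1.png",a[:,:,::-1])
s=read_camera("side")["img"][150:280,270:400]
cv2.imwrite("pics/c2.png",cv2.resize(s,None,fx=4.5,fy=4.5,interpolation=cv2.INTER_CUBIC)[:,:,::-1])
E
```

```text
board 90.0 ((539.1097412109375, -39.649322509765625), (172.72293090820312, 361.1808166503906), 10.701119422912598)
wood (104, 60, 11, 5) ((493.24444580078125, -155.82766723632812), (31.648771286010742, 12.68963623046875), 88.73273468017578)
wood (47, 37, 58, 22) ((541.798095703125, -51.467254638671875), (38.202476501464844, 181.5479278564453), 10.633130073547363)
```

View pics/c1.png

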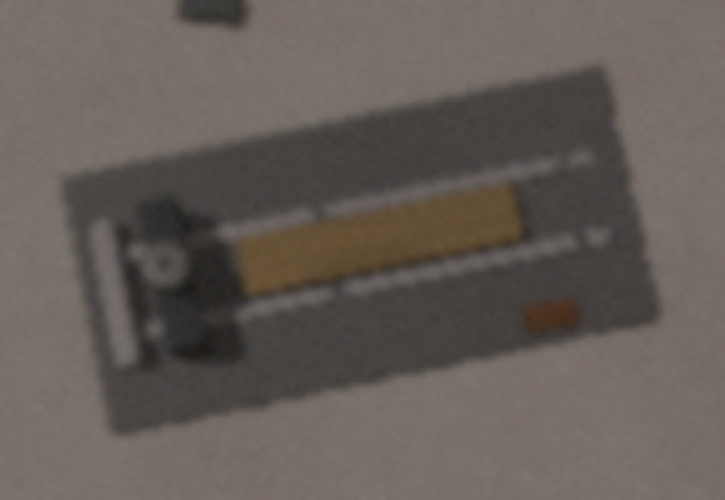

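View pics/c2.png

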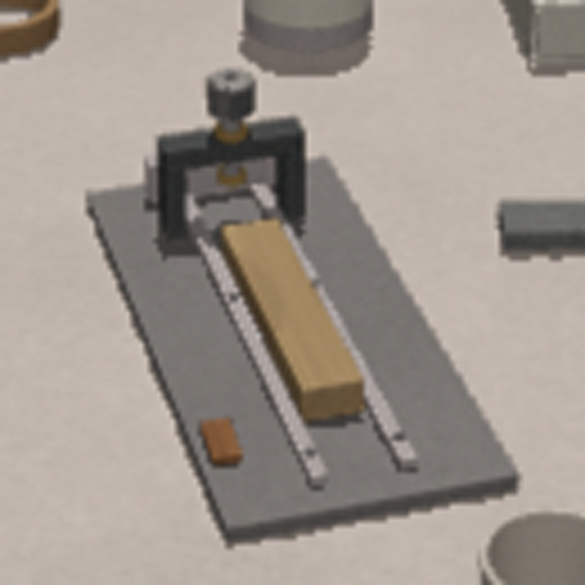

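The crops confirm it: the pale bar lies in the channel, at about (380,240) in the top crop. Its free tail faces right, and the bridge, thumbscrew and stop are on the left. The jig's +x axis points at a world yaw of 100.7°. I'll go above the tail next.

```bash
cat > st.py <<'E'
from station import telemetry
from h import *
from scipy.spatial.transform import Rotation as R
s=telemetry.sense(); q=s["eef_rot"]; r=R.from_quat([q[1],q[2],q[3],q[0]]); M=r.as_matrix()
C=np.array([539.1,-39.6,0]); a=np.radians(100.7); u=np.array([np.cos(a),np.sin(a),0]); v=np.array([-u[1],u[0],0])
d=s["ee_pos"]-C
print("t",s["t"],"jig xyz",(d@u).round(1),(d@v).round(1),d[2].round(1),"F u,v,z",(s["contact_force"]@u).round(2),(s["contact_force"]@v).round(2),s["contact_force"][2].round(2),"T",s["wrist_torque"].round(3),"j",s["joint_pos"].round(2),"w",s["width"].round(3),s["grasp_force"])
print("toolx yaw-jig deg",np.degrees(np.arctan2(M[1,0],M[0,0])-a).round(2), "toolz",M[:,2].round(3))
for n,x,z in(("pretail",-130,90),("screw",118,160)):
    T=C+u*x+[0,0,z]; print(n,"shift cm",(M.T@(T-s["ee_pos"])/10).round(2))
E
python3 -m handwheel '[[0,0,1.01,-58.5,-59.9,0,-1],[0,0,1.01,-58.5,-59.9,0,-1],[0,0,1.01,-58.5,-59.9,0,-1],[0,0,1.01,-58.5,-59.9,0,-1],[0,0,1.01,-58.5,-59.9,0,-1],[0,0,1.01,-58.5,-59.9,0,-1],[0,0,1.01,-58.5,-59.9,0,-1],[0,0,1.01,-58.5,-59.9,0,-1],[0,0,1.01,-58.5,-59.9,0,-1],[0,0,1.01,-58.5,-59.9,0,-1]]' 30; python3 st.py
```

```text
t: 1.45
ee_pos: [481.1, 26.4, 205.6]
eef_rot: [0.0, 0.639, 0.769, 0.0]
contact_force: [1.2, 0.9, 0.4]
width: 0.006
grasp_force: 0.0Traceback (most recent call last):
  File "st.py", line 7, in <module>
    print("t",s["t"],"jig xyz",(d@u).round(1),(d@v).round(1),d[2].round(1),"F u,v,z",(s["contact_force"]@u).round(2),(s["contact_force"]@v).round(2),s["contact_force"][2].round(2),"T",s["wrist_torque"].round(3),"j",s["joint_pos"].round(2),"w",s["width"].round(3),s["grasp_force"])
                                                                                                                                                                                                                                                   ^^^^^^^^^^^^^^^^
AttributeError: 'float' object has no attribute 'round'
```

```bash
sed -i 's/s\["width"\].round(3)/round(s["width"],3)/' st.py; python3 st.py
```

```text
t 1.45 jig xyz 75.6 44.7 205.6 F u,v,z 0.68 -1.39 0.45 T [0.009 0.039 0.062] j [-0.18 -0.16  1.98  0.    1.33 -0.37] w 0.006 0.0
toolx yaw-jig deg -0.12 toolz [ 0.001  0.    -1.   ]
pretail shift cm [-20.55   4.51  11.57]
screw shift cm [4.25 4.46 4.57]
```

```bash
python3 -m handwheel '[[0,0,0,-5,1,0,-1],[0,0,0,-11,2.5,0,-1],[0,0,0,-16,4,0,-1],[0,0,0,-20.5,4.5,0,-1],[0,0,0,-20.5,4.5,5,-1],[0,0,0,-20.5,4.5,10,-1],[0,0,0,-20.5,4.5,13,-1],[0,0,0,-20.5,4.5,15.5,-1],[0,0,0,-20.5,4.5,15.5,-1],[0,0,0,-20.5,4.5,15.5,-1]]'; python3 st.py; python3 - <<'E'
from station import read_camera
import cv2
s=read_camera("side")["img"][150:280,270:400]
cv2.imwrite("pics/c3.png",cv2.resize(s,None,fx=4.5,fy=4.5,interpolation=cv2.INTER_CUBIC)[:,:,::-1])
E
```

```text
t: 2.7
ee_pos: [563.3, -165.1, 51.6]
eef_rot: [0.001, 0.639, 0.769, 0.0]
contact_force: [0.9, 0.4, -0.4]
width: 0.007
grasp_force: 0.0
t 2.7 jig xyz -127.8 -0.5 51.6 F u,v,z 0.19 -0.91 -0.39 T [-0.055  0.053 -0.016] j [-0.48  0.29  1.81  0.    1.04 -0.66] w 0.007 0.0
toolx yaw-jig deg -0.1 toolz [ 0.001 -0.001 -1.   ]
pretail shift cm [-0.22 -0.04 -3.84]
screw shift cm [ 24.57  -0.08 -10.87]
```

View pics/c3.png

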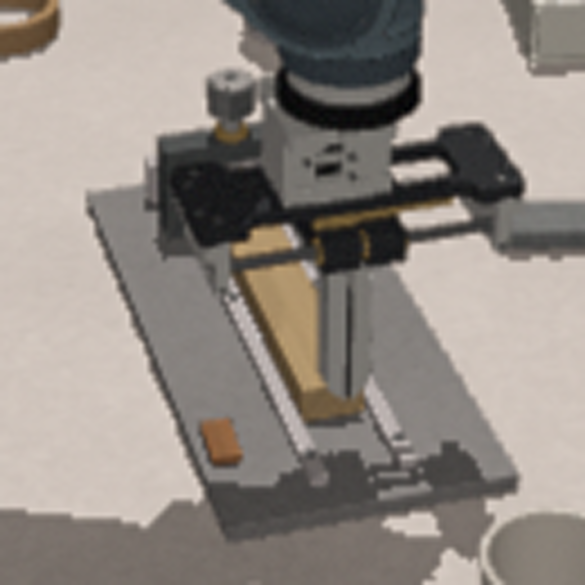

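The picture shows the shut fingertip at crop (347,395), above and just behind the bar's tail at crop (333,400). I'll compare it with the projection.

```bash
python3 - <<'E'
from station import read_camera,telemetry
from h import *
c=read_camera("side")
f=lambda P:[(np.array(proj(c,P))-[270,150])*4.5]
C=np.array([539.1,-39.6,0]); a=np.radians(100.7); u=np.array([np.cos(a),np.sin(a),0])
print("tcp",f(telemetry.sense()["ee_pos"]),"tail top",f(C-102*u+[0,0,36]),"tail bot",f(C-102*u+[0,0,12]),"screw top",f(C+118*u+[0,0,118]))
E
```

```text
tcp [array([340.34387283, 388.8852924 ])] tail top [array([324.57221417, 385.40094816])] tail bot [array([324.00787201, 418.93878198])] screw top [array([222.14269519,  79.57174254])]
```

Both are offset by about the same 2 px, so the relative position agrees. Next I lower the finger and push.

```bash
python3 -m handwheel '[[0,0,0,0,0,1.5,-1],[0,0,0,0,0,2.9,-1],[0,0,0,0,0,2.9,-1],[0,0,0,1,0,2.9,-1],[0,0,0,2,0,2.9,-1],[0,0,0,3.5,0,2.9,-1],[0,0,0,5,0,2.9,-1],[0,0,0,6.5,0,2.9,-1],[0,0,0,7.8,0,2.9,-1],[0,0,0,7.8,0,2.9,-1]]'; python3 st.py
```

```text
t: 4.05
ee_pos: [547.7, -86.7, 21.2]
eef_rot: [-0.001, 0.638, 0.77, 0.0]
contact_force: [0.1, -0.2, 0.0]
width: 0.008
grasp_force: 0.0
t 4.05 jig xyz -47.9 0.3 21.2 F u,v,z -0.21 -0.02 0.01 T [-0.037  0.079 -0.007] j [-0.36  0.27  1.9   0.    0.97 -0.55] w 0.008 0.0
toolx yaw-jig deg -0.03 toolz [-0.001  0.001 -1.   ]
pretail shift cm [-8.2   0.03 -6.88]
screw shift cm [ 1.661e+01  1.000e-02 -1.386e+01]
```

```bash
python3 -m handwheel '[[0,0,0,0.2,0,0,-1],[0,0,0,0.4,0,0,-1],[0,0,0,0.6,0,0,-1],[0,0,0,0.6,0,0,-1]]'; python3 st.py|head -1;python3 -m handwheel '[[0,0,0,0.2,0,0,-1],[0,0,0,0.2,0,0,-1]]'; python3 st.py|head -1;python3 -m handwheel '[[0,0,0,0.2,0,0,-1],[0,0,0,0.2,0,0,-1]]'; python3 st.py|head -1
```

```text
t: 4.55
ee_pos: [547.1, -82.2, 21.4]
eef_rot: [-0.0, 0.639, 0.769, 0.0]
contact_force: [-0.1, 0.5, -0.1]
width: 0.002
grasp_force: 0.0
t 4.55 jig xyz -43.3 0.1 21.4 F u,v,z 0.48 0.0 -0.11 T [-0.042  0.016 -0.01 ] j [-0.35  0.27  1.91  0.    0.97 -0.54] w 0.002 0.0
t: 4.8
ee_pos: [546.8, -80.2, 21.5]
eef_rot: [-0.0, 0.639, 0.769, 0.0]
contact_force: [-0.0, 0.2, 0.2]
width: 0.008
grasp_force: 0.2
t 4.8 jig xyz -41.3 -0.0 21.5 F u,v,z 0.15 -0.02 0.21 T [-0.137  0.032  0.   ] j [-0.35  0.27  1.91  0.    0.97 -0.54] w 0.008 0.18223708175355569
t: 5.05
ee_pos: [546.5, -78.1, 21.5]
eef_rot: [0.0, 0.639, 0.769, 0.0]
contact_force: [-0.1, -0.2, -1.0]
width: 0.005
grasp_force: 0.2
t 5.05 jig xyz -39.2 -0.1 21.5 F u,v,z -0.18 0.1 -0.98 T [-0.136 -0.039 -0.028] j [-0.35  0.26  1.91  0.    0.97 -0.53] w 0.005 0.17139051684353035
```

```bash
for i in 1; do python3 -m handwheel '[[0,0,0,0.1,0,0,-1],[0,0,0,0.2,0,0,-1]]'>/dev/null; python3 st.py|head -1;python3 -m handwheel '[[0,0,0,0.1,0,0,-1],[0,0,0,0.2,0,0,-1]]' >/dev/null; python3 st.py|head -1;done; python3 - <<'E'
from station import read_camera
import cv2
s=read_camera("top")["img"][150:230,260:390]
cv2.imwrite("pics/c4.png",cv2.resize(s,None,fx=5,fy=5,interpolation=cv2.INTER_CUBIC)[:,:,::-1])
E
```

```text
t 5.3 jig xyz -38.9 -0.6 21.9 F u,v,z -8.54 0.01 -1.59 T [-1.589 -0.183  0.014] j [-0.35  0.26  1.91 -0.    0.97 -0.53] w 0.001 4.019071497023106
t 5.55 jig xyz -38.9 -1.0 22.5 F u,v,z -13.67 0.92 -0.01 T [-2.757 -0.21   0.044] j [-0.34  0.26  1.91 -0.01  0.96 -0.53] w 0.01 6.974755302071571
```

The push force rises at x=-39, where -38 was predicted, and holds at 14 N, so the bar is home. I'll back off, lift, open and pre-turn the wrist.

```bash
python3 -m handwheel '[[0,0,0,0,0,0,-1],[0,0,0,-1.2,0,0,-1],[0,0,0,-1.2,0,-5,-1],[0,0,-0.15,-1.2,0,-10,-1],[0,0,-0.3,-1.2,0,-15,0],[0,0,-0.5,2,0,-15,1],[0,0,-0.7,6,0,-15,1],[0,0,-0.9,11,0,-15,1],[0,0,-1.1,15,0,-15,1],[0,0,-1.3,15.7,0,-15,1]]' 55; python3 st.py
```

```text
t: 6.85
ee_pos: [515.7, 82.4, 171.1]
eef_rot: [-0.001, 0.069, 0.998, 0.001]
contact_force: [0.4, -0.2, 0.7]
width: 0.609
grasp_force: 0.0
t 6.85 jig xyz 124.2 0.3 171.1 F u,v,z -0.27 -0.34 0.68 T [-0.002 -0.036  0.02 ] j [-0.06 -0.02  1.91  0.    1.25 -1.49] w 0.609 0.0
toolx yaw-jig deg 71.34 toolz [-0.001  0.001 -1.   ]
pretail shift cm [ -8.18 -24.08   8.07]
screw shift cm [-0.23 -0.58  1.11]
```

```bash
python3 -m handwheel '[[0,0,-0.2,0,0,0,1],[0,0,-0.4,0,0,0,1],[0,0,-0.6,0,0,0,1],[0,0,-0.6,0,0,0,1]]'; python3 st.py
python3 - <<'E'
from station import read_camera
from h import *
c=read_camera("top")
cv2.imwrite("pics/c5.png",cv2.resize(c["img"][150:240,240:390],None,fx=5,fy=5,interpolation=cv2.INTER_CUBIC)[:,:,::-1])
w=cv2.inRange(cv2.cvtColor(c["img"],cv2.COLOR_RGB2HSV),(10,70,70),(25,255,255))[140:240,250:395]
C=np.array([539.1,-39.6,0]); a=np.radians(100.7); u=np.array([np.cos(a),np.sin(a),0])
k=max(cv2.findContours(w,0,1)[0],key=cv2.contourArea)
P=np.array([onplane(c,p+250,q+140,36) for p,q in k[:,0]]); print("tail x",((P-C)@u).min(),((P-C)@u).max())
s=read_camera("side")["img"][130:260,270:400]
cv2.imwrite("pics/c6.png",cv2.resize(s,None,fx=4.5,fy=4.5,interpolation=cv2.INTER_CUBIC)[:,:,::-1])
E
```

```text
t: 7.35
ee_pos: [516.4, 80.3, 171.2]
eef_rot: [-0.0, -0.225, 0.974, 0.001]
contact_force: [-0.2, -0.4, 0.4]
width: 0.995
grasp_force: 0.0
t 7.35 jig xyz 122.0 0.0 171.2 F u,v,z -0.36 0.3 0.41 T [0.056 0.006 0.05 ] j [-0.06 -0.02  1.91  0.    1.25 -2.09] w 0.995 0.0
toolx yaw-jig deg -254.7 toolz [-0.001  0.001 -1.   ]
pretail shift cm [  6.64 -24.32   8.09]
screw shift cm [ 0.1  -0.39  1.12]
tail x -17.110516384067328 88.52043320353127
```

View pics/c6.png

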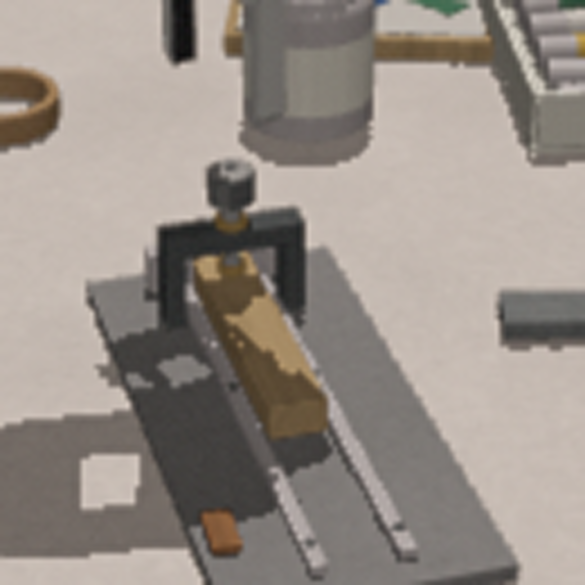

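The bar is now under the bridge. The gripper doesn't appear where I expected, though, so I'll check the projection against a wider view.

```bash
python3 - <<'E'
from station import read_camera,telemetry
from h import *
c=read_camera("side"); s=telemetry.sense(); print(s["ee_pos"],s["t"],proj(c,s["ee_pos"]),proj(c,[517.2,76.3,118]))
cv2.imwrite("pics/c7.png",cv2.resize(c["img"][0:260,180:480],None,fx=2.3,fy=2.3,interpolation=cv2.INTER_CUBIC)[:,:,::-1])
E
```

```text
[516.52012307  80.14696893 171.2224094 ] 7.5 (np.float64(318.8203674015932), np.float64(150.31916025901953)) (np.float64(319.3694090226333), np.float64(167.6906880117458))
```

View pics/c7.png

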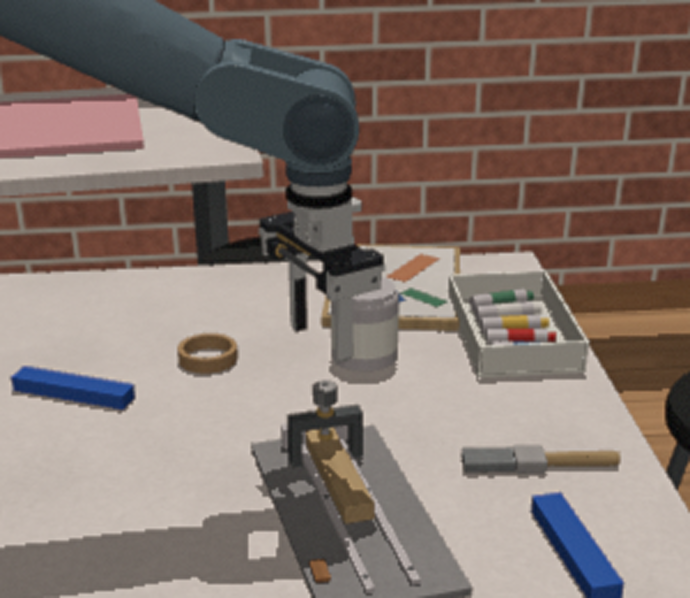

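The gripper is above the screw. The fingertip midpoint is at about (321,350) and the screw top at (324,385), which agrees with the projection to about 2 mm. I'll lower and grip.

```bash
python3 -m handwheel '[[0,0,0,0.1,-0.4,0,1],[0,0,0,0.1,-0.4,3,1],[0,0,0,0.1,-0.4,6,1],[0,0,0,0.1,-0.4,8.2,1],[0,0,0,0.1,-0.4,8.2,1]]'; python3 st.py | head -3; python3 -m handwheel '[[0,0,0,0,0,0,-0.2],[0,0,0,0,0,0,-0.25],[0,0,0,0,0,0,-0.5],[0,0,0,0,0,0,-1],[0,0,0,0,0,0,-1],[0,0,0,0,0,0,-1]]' 50; python3 st.py
```

```text
t: 8.12
ee_pos: [516.1, 75.8, 87.7]
eef_rot: [-0.002, -0.224, 0.975, 0.001]
contact_force: [-0.0, 0.6, -0.5]
width: 0.999
grasp_force: 0.0
t 8.125 jig xyz 117.7 1.1 87.7 F u,v,z 0.57 -0.06 -0.53 T [ 0.08   0.033 -0.006] j [-0.07  0.09  1.96  0.    1.09 -2.09] w 0.999 0.0
toolx yaw-jig deg -254.85 toolz [-0.004  0.    -1.   ]
pretail shift cm [  6.36 -23.94  -0.26]
t: 8.88
ee_pos: [517.6, 76.0, 89.5]
eef_rot: [0.0, -0.224, 0.975, 0.0]
contact_force: [-0.1, 0.3, 0.0]
width: 0.4
grasp_force: 0.0
t 8.875 jig xyz 117.5 -0.4 89.5 F u,v,z 0.28 0.03 0.04 T [0.072 0.084 0.008] j [-0.07  0.09  1.96  0.    1.09 -2.09] w 0.4 0.0
toolx yaw-jig deg -254.82 toolz [ 0.  0. -1.]
pretail shift cm [  6.52 -23.88  -0.05]
screw shift cm [ 0.02  0.05 -7.05]
```

```bash
python3 -m handwheel '[[0,0,0,0,0,0,-1],[0,0,0,0,0,0,-1],[0,0,0,0,0,0,-1],[0,0,0,0,0,0,-1],[0,0,0,0,0,0,-1]]' 50; python3 st.py|head -1; python3 -m handwheel '[[0,0,0.1,0,0,0,-1],[0,0,0.2,0,0,0,-1],[0,0,0.3,0,0,0,-1],[0,0,0.3,0,0,0,-1]]'; python3 st.py
```

```text
t: 9.5
ee_pos: [517.6, 76.1, 89.4]
eef_rot: [-0.0, -0.224, 0.975, 0.0]
contact_force: [-1.8, 1.2, 0.8]
width: 0.311
grasp_force: 50.0
t 9.5 jig xyz 117.7 -0.3 89.4 F u,v,z 1.51 1.53 0.77 T [ 0.314  0.156 -0.002] j [-0.07  0.09  1.96  0.    1.09 -2.09] w 0.311 50.00025808811188
t: 10.0
ee_pos: [517.3, 77.0, 89.4]
eef_rot: [-0.0, -0.075, 0.997, 0.001]
contact_force: [-1.9, 5.0, 2.2]
width: 0.309
grasp_force: 50.0
t 10.0 jig xyz 118.6 -0.2 89.4 F u,v,z 5.22 0.91 2.24 T [ 0.871  0.292 -0.053] j [-0.07  0.09  1.96  0.    1.09 -1.79] w 0.309 50.00076949596405
toolx yaw-jig deg -272.05 toolz [-0.001  0.002 -1.   ]
pretail shift cm [ -0.87 -24.85  -0.11]
screw shift cm [ 0.02 -0.05 -7.06]
```

```bash
f(){ python3 st.py | sed -n '1p;2p' | grep -oE "^t [0-9.]+|T .*|toolx.*deg [-0-9.]+"|tr '\n' ' ';echo; }; for i in 1; do python3 -m handwheel '[[0,0,0.12,0,0,0,-1],[0,0,0.24,0,0,0,-1]]' >/dev/null;f;python3 -m handwheel '[[0,0,0.12,0,0,0,-1],[0,0,0.24,0,0,0,-1]]'>/dev/null; f;python3 -m handwheel '[[0,0,0.12,0,0,0,-1],[0,0,0.24,0,0,0,-1]]'>/dev/null; f; done
```

```text
t 10.25 T [1.585 0.24  0.234] j [-0.07  0.09  1.96  0.    1.09 -1.55] w 0.308 49.99762952327728 toolx yaw-jig deg 74.03 
t 10.5 T [ 2.065 -0.019  0.223] j [-0.07  0.09  1.96  0.01  1.09 -1.31] w 0.313 49.99735772609711 toolx yaw-jig deg 60.27 
t 10.75 T [ 2.552 -0.223  0.19 ] j [-0.07  0.09  1.96  0.01  1.09 -1.07] w 0.309 49.99679088592529 toolx yaw-jig deg 46.51
```

```bash
cat > f.sh <<'E'
python3 st.py | sed -n '1p;2p' | grep -oE "jig xyz.*j \[|.[-0-9.]+\] w|toolx.*deg [-0-9.]+|screw.*"|tr '\n' ' ';echo
E
python3 st.py|sed -n '1p;4p'; python3 -m handwheel '[[0,0,0.12,0,0,0,-1],[0,0,0.24,0,0,0,-1]]' >/dev/null;sh f.sh;python3 -m handwheel '[[0,0,0.12,0,0,0,-1],[0,0,0.24,0,0,0,-1]]' >/dev/null;sh f.sh
```

```text
t 10.75 jig xyz 120.7 -1.1 89.4 F u,v,z 14.42 -5.45 -0.69 T [ 2.552 -0.223  0.19 ] j [-0.07  0.09  1.96  0.01  1.09 -1.07] w 0.309 49.99679088592529
screw shift cm [-0.09 -0.23 -7.06]
jig xyz 121.2 -1.7 89.5 F u,v,z 16.91 -7.18 -2.97 T [ 2.92  -0.675  0.265] j [  -0.83] w toolx yaw-jig deg 32.74 
jig xyz 121.5 -2.4 89.5 F u,v,z 17.38 -10.16 -4.08 T [ 3.286 -1.094  0.292] j [  -0.59] w toolx yaw-jig deg 18.98
```

The gripper is walking sideways on the head, with about 20 N of side load. I'll release, let it re-centre and regrip.

```bash
python3 -m handwheel '[[0,0,0,0,0,0,0],[0,0,0,0,0,0,0],[0,0,0,0,0,0,0],[0,0,0,0,0,0,0]]' ; sh f.sh; python3 -m handwheel '[[0,0,0,0,0,0,-0.3],[0,0,0,0,0,0,-1],[0,0,0,0,0,0,-1],[0,0,0,0,0,0,-1],[0,0,0,0,0,0,-1],[0,0,0,0,0,0,-1]]' 50; sh f.sh
```

```text
t: 11.75
ee_pos: [517.7, 75.6, 89.5]
eef_rot: [0.0, 0.501, 0.866, -0.0]
contact_force: [0.2, -0.2, 0.1]
width: 0.5
grasp_force: 0.0
jig xyz 117.2 -0.3 89.5 F u,v,z -0.23 -0.16 0.06 T [-0.052  0.039 -0.026] j [  -0.59] w toolx yaw-jig deg 19.22 
t: 12.5
ee_pos: [520.5, 77.4, 89.6]
eef_rot: [0.003, 0.501, 0.865, 0.004]
contact_force: [13.0, 6.4, -9.7]
width: 0.308
grasp_force: 50.0
jig xyz 118.4 -3.5 89.6 F u,v,z 3.9 -13.95 -9.68 T [ 1.112 -1.937 -0.015] j [  -0.59] w toolx yaw-jig deg 19.17
```

The axis works out about 3.4 mm off in v, at (118.6, -3.4). I'll shift the commanded pose there and go on turning.

```bash
python3 -m handwheel '[[0,0,0,0.03,0.17,0,-1],[0,0,0,0.03,0.34,0,-1],[0,0,0,0.03,0.34,0,-1]]' >/dev/null; sh f.sh;  python3 -m handwheel '[[0,0,0.1,0,0,0,-1],[0,0,0.2,0,0,0,-1]]' >/dev/null;sh f.sh;python3 -m handwheel '[[0,0,0.1,0,0,0,-1]]' >/dev/null;sh f.sh
```

```text
jig xyz 118.5 -3.6 89.5 F u,v,z -2.49 -0.75 -0.44 T [-0.468 -0.145 -0.01 ] j [  -0.59] w toolx yaw-jig deg 19.24 
jig xyz 118.5 -3.5 89.5 F u,v,z -2.7 -1.07 0.21 T [-0.39  -0.163  0.17 ] j [  -0.39] w toolx yaw-jig deg 7.63 
jig xyz 118.5 -3.5 89.5 F u,v,z -1.49 -1.29 -1.43 T [-0.406 -0.12   0.184] j [  -0.29] w toolx yaw-jig deg 1.89
```

```bash
python3 -m handwheel '[[0,0,0.1,0,0,0,-1],[0,0,0.2,0,0,0,-1]]' >/dev/null;sh f.sh;python3 -m handwheel '[[0,0,0.1,0,0,0,-1]]' >/dev/null;sh f.sh; python3 -m handwheel '[[0,0,0.1,0,0,0,-1]]' >/dev/null;sh f.sh
```

```text
jig xyz 118.5 -3.5 89.5 F u,v,z -3.24 -1.94 -0.96 T [-0.381 -0.112  0.212] j [  -0.09] w toolx yaw-jig deg -9.56 
jig xyz 118.5 -3.5 89.5 F u,v,z -2.11 -1.32 -1.0 T [-0.35  -0.118  0.204] j [  0.01] w toolx yaw-jig deg -15.29 
jig xyz 118.5 -3.5 89.5 F u,v,z -2.21 -1.14 -0.57 T [-0.363 -0.077  0.249] j [  0.11] w toolx yaw-jig deg -21.03
```

```bash
python3 -m handwheel '[[0,0,0.1,0,0,0,-1]]' >/dev/null;sh f.sh; python3 -m handwheel '[[0,0,0.1,0,0,0,-1]]' >/dev/null;sh f.sh
```

```text
jig xyz 118.5 -3.5 89.5 F u,v,z -2.37 -0.02 -1.33 T [-0.337 -0.049  0.167] j [  0.21] w toolx yaw-jig deg -26.76 
jig xyz 118.5 -3.5 89.5 F u,v,z -2.38 -1.26 0.39 T [-0.375 -0.006  0.162] j [  0.31] w toolx yaw-jig deg -32.48
```

```bash
python3 -m handwheel '[[0,0,0.1,0,0,0,-1]]' >/dev/null;sh f.sh; python3 -m handwheel '[[0,0,0.1,0,0,0,-1]]' >/dev/null;sh f.sh;python3 -m handwheel '[[0,0,0.1,0,0,0,-1]]' >/dev/null;sh f.sh
```

```text
jig xyz 118.5 -3.5 89.5 F u,v,z -1.88 -1.62 -0.2 T [-0.351 -0.05   0.226] j [  0.41] w toolx yaw-jig deg -38.22 
jig xyz 118.5 -3.5 89.5 F u,v,z -2.4 -0.77 -0.62 T [-0.387 -0.038  0.169] j [  0.51] w toolx yaw-jig deg -43.95 
jig xyz 118.5 -3.5 89.5 F u,v,z -1.88 -2.14 -0.41 T [-0.36  -0.032  0.163] j [  0.61] w toolx yaw-jig deg -49.67
```

```bash
python3 -m handwheel '[[0,0,0.1,0,0,0,-1]]' >/dev/null;sh f.sh; python3 -m handwheel '[[0,0,0.1,0,0,0,-1]]' >/dev/null;sh f.sh;python3 -m handwheel '[[0,0,0.1,0,0,0,-1]]' >/dev/null;sh f.sh
```

```text
jig xyz 118.5 -3.5 89.5 F u,v,z -2.3 -1.33 -0.79 T [-0.357 -0.056  0.243] j [  0.71] w toolx yaw-jig deg -55.4 
jig xyz 118.6 -3.5 89.5 F u,v,z -2.88 -2.01 -0.79 T [-0.25  -0.103  0.243] j [  0.81] w toolx yaw-jig deg -61.13 
jig xyz 118.5 -3.5 89.5 F u,v,z -2.22 -1.51 -0.88 T [-0.353 -0.035  0.283] j [  0.91] w toolx yaw-jig deg -66.85
```

```bash
python3 -m handwheel '[[0,0,0.1,0,0,0,-1]]' >/dev/null;sh f.sh; python3 -m handwheel '[[0,0,0.1,0,0,0,-1]]' >/dev/null;sh f.sh
```

```text
jig xyz 118.6 -3.5 89.5 F u,v,z -1.93 -1.13 0.47 T [-0.233 -0.042  0.317] j [  1.01] w toolx yaw-jig deg -72.57 
jig xyz 118.6 -3.5 89.5 F u,v,z -1.61 -1.6 -0.53 T [-0.292 -0.075  0.289] j [  1.11] w toolx yaw-jig deg -78.31
```

The torque is rising steadily. The fit puts the rise at about 0.11 N m, so one small step more and then release.

```bash
python3 -m handwheel '[[0,0,0.07,0,0,0,-1]]' >/dev/null;sh f.sh; python3 -m handwheel '[[0,0,0,0,0,0,-1]]' >/dev/null;sh f.sh
```

```text
jig xyz 118.6 -3.5 89.5 F u,v,z -2.35 -0.92 -0.69 T [-0.249 -0.039  0.333] j [  1.18] w toolx yaw-jig deg -82.27 
jig xyz 118.6 -3.5 89.5 F u,v,z -2.93 -1.29 -1.14 T [-0.325 -0.054  0.047] j [  1.18] w toolx yaw-jig deg -82.13
```

```bash
python3 -m handwheel '[[0,0,0,0,0,0,0],[0,0,0,0,0,0,0.5],[0,0,0,0,0,0,1],[0,0,0,0,0,0,1],[0,0,0,0,0,-3,1],[0,0,0,0,0,-8,1],[0,0,0,0,0,-14,1],[0,0,0,0,0,-20,1],[0,0,0,0,0,-20,1]]'; python3 st.py | head -2; python3 - <<'E'
from station import read_camera
from h import *
c=read_camera("side");t=read_camera("top")
C=np.array([539.1,-39.6,0]); a=np.radians(100.7); u=np.array([np.cos(a),np.sin(a),0])
print("pred tail top/bot crop px",[(np.array(proj(c,C-30*u+[0,0,z]))+[2,0]-[270,130])*4.5 for z in(36,12)])
A=cv2.resize(c["img"][130:260,270:400],(585,585),interpolation=cv2.INTER_CUBIC)
cv2.imwrite("pics/c8.png",A[:,:,::-1])
E
```

```text
t: 16.38
ee_pos: [523.2, 77.8, 295.9]
eef_rot: [0.001, 0.987, 0.161, 0.006]
contact_force: [-0.8, 0.0, -0.4]
width: 1.004
grasp_force: 0.0
t 16.375 jig xyz 118.3 -6.2 295.9 F u,v,z 0.15 0.78 -0.39 T [-0.109  0.125 -0.024] j [-0.07 -0.11  1.77  0.    1.47  1.18] w 1.004 0.0
toolx yaw-jig deg -82.16 toolz [ 0.012 -0.001 -1.   ]
pred tail top/bot crop px [array([297.49616828, 405.71547098]), array([297.29278336, 438.44579083])]
```

View pics/c8.png

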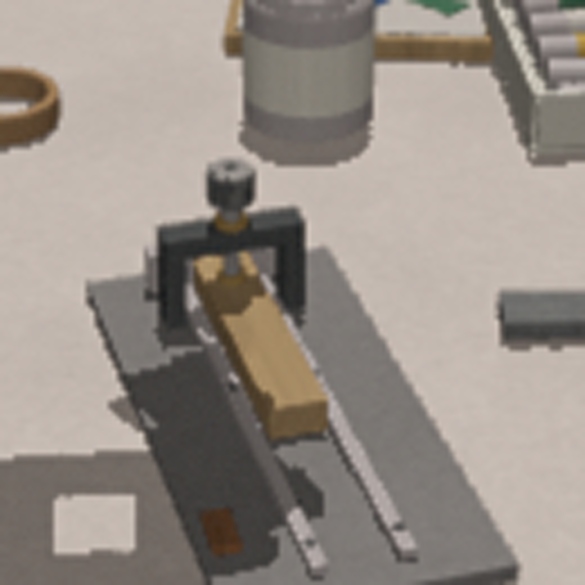

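The bar's tail is at crop (297,405), exactly where home is predicted. The pad is down on the bar and the gripper is clear, so I'm handing in.

```bash
python3 -c "
from station import order; print(order.hand_in())"
```

```text
the job is handed in; nothing more can be done
None
```

The job is handed in at about 16 s on the robot's clock: the bar is home against the stop, the thumbscrew is tightened to roughly 0.12–0.13 N m above its free drag, and the gripper has let go and is clear of everything; the hand-in returned no verdict.

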